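Walnuts into the bowl by the menorah

ROBOT

A 6-joint arm with a two-finger parallel gripper is mounted at the origin on the work surface. World frame = base frame: x ahead of the robot, y to its left, z up, the work surface at z = 0. Lengths are in m, angles in rad, forces in N, time in s.
With the tool pointing down it reaches from about 0.35 to 0.775 m from the base axis. Payload 5.5 kg.
Tool frame: the origin (TCP) lies on the centre line of the jaws, within the pads' length; the fingertips stand 11 mm ahead of it and the grasp point (between the pads) lies 8 mm behind it; z points along the fingers, y is the line along which they close (so a half turn about z gives the same grasp; the last joint's range is limited). The gripper opens to 85 mm and grips with 20 to 120 N. Pads are 22 mm wide; open, the fingers measure 114 mm over their backs; the gripper's body (76 mm by 85 mm) begins 54 mm behind the grasp point. The pads swing forward as they close: fully open they stand 13 mm farther back than shut.
Start: joints at [-1.357, 0.313, 0.046, 1.304, 0, 1.431], TCP at [0.199, -0.539, 0.242] pointing down, gripper open.
Joint ranges: [-2.76, 2.76], [-0.86, 1.69], [-1.03, 1.26], [-2.2, 2.34], [-1.47, 1.5], [-3.14, 3.14]. Speed limits (rad/s): [2.57, 2.57, 3.14, 3.14, 3.14, 3.14].

INTERFACE

Orientations are given as a unit quaternion [x, y, z, w].
In Python, from plant import readout, vision, order gives the robot as it stands.
- The arm moves only by the shell command python3 -m jog 'ROWS'. ROWS is a JSON object of lists of equal length, an entry for each row: "jaw": the closure, from -1 (fully open) to 1 (shut); "slide": the shift along the tool's x, y, z scaled (see below), a list of three; "dr": the turn, a rotation vector about the tool's x, y, z scaled (see below), a list of three. A call has 1 to 12 rows; each row shifts and turns the commanded pose from where the row before left it, along the tool's axes as they then stand; what a row does not reach is not made up. The controller multiplies each number of a shift by 0.6 m and each number of a turn by 30 degrees. A row lasts 1/12 s, in which the tool goes at most 41.7 mm and 7.16 degrees, less where a joint would pass 70% of its speed; a pose out of reach is approached as far as the arm can. A call with a number of a shift or a turn outside -1 to 1 is refused whole. A call with a gripper value outside its range is refused whole. The fingers move at their own pace and stop on an object; the grip force is fixed at half the most. Time passes only in rows, so rows that do not move let the fingers close. It gives the time, the measured TCP pose, the force, the opening and the grip force at its end, in the units of the state.
- readout.observe(): the state, without advancing time (a new reading comes with each control period).
- vision.capture(name): name is "side" or "top"; returns (picture, depth): 420x560x3 uint8, red, green, blue; 420x560 float32, m along the optical axis (not along the pixel's ray), 0 where there is no reading.
- vision.get_calibration(name): a dict with "K" (3x3 intrinsics, pixels), "distortion" ([k1, k2, p1, p2, k3] as OpenCV has them; the pictures are not rectified), "world_to_cam" (4x4, takes a point from world to camera coordinates). Camera axes: x right, y down, z forward; pixel columns grow to the right and rows downward; lengths in m; the calibration is good to about 2 mm. A picture is of the moment at which its call begins. get_calibration takes no time and is no camera call.
- order.sign_off(): hands the job in; it is judged then, once.
The state is a dict: "t": time; "q": joint angles; "dq": joint speeds; "joint_efforts": joint torques, N m; "eef_pos": TCP position; "orientation": TCP orientation; "ft_force": force on the tool from outside, world axes, zero at the start; "ft_torque": the same for the moment, N m; "opening": finger opening in m; "finger_force": force on a finger pad.
Only numpy, scipy, OpenCV 4.12 (cv2) and the standard library are available. Lean on these libraries where they do the work, as an engineer would, in place of code of your own. Each camera call takes 0.05 s, during which the arm holds its last target. There are 200 camera calls.

TASK

Take the steel scoop from the round trivet, scoop up all three walnuts from the wooden tray together and, without touching a walnut with the fingers, tip them gently from close above into the bowl on the menorah's side of the sill, not the one on the potted plant's side. Then lay the empty scoop back flat on the trivet and let go. Leave both bowls and everything else standing where they are.

Things in the scene. Friction and masses are not known exactly. Their poses are not given: they have to be found in the camera images.
- scoop: Steel hand scoop with black handle, 200 mm long, 88 wide, about 160 g, lying on the trivet at the start. Origin: centre of the underside of its flat blade (100 x 88 mm, floor 2 mm thick); x from handle to open front lip, z up. Balances 15 to 35 mm behind the origin; stands by itself on its blade.
- scoop_grip (a point): Middle of the scoop's handle, 100 mm behind and 66 mm above the scoop's origin; axes as the scoop's. The handle runs level along x from 55 to 150 mm behind the origin, is 18 mm wide (y) and 22 mm high.
- scoop_lip (a point): Middle of the scoop's front lip, at its underside, 50 mm ahead of the scoop's origin; axes as the scoop's. The blade's side walls (2 mm thick, 84 mm apart inside) are 32 mm high in its rear 55 mm, then 14 mm high for 30 mm; the last 15 mm to the lip has none. Back wall 40 mm high.
- tray: Fixed light wooden tray with a low wall all round, 250 x 112 mm outside, 28 mm high; walls and floor 5 mm thick (inside 240 x 102 mm). Origin: centre of its underside; x along its length, z up. At the start the walnuts stand in its +x half (centres at x of 25 mm or more), nearer the robot; the -x half is empty.
- trivet: Fixed round grey-black silicone trivet, 180 mm across, 8 mm thick. Origin: centre of its underside.
- walnut1: Walnut, 36 mm across and 38 mm long, hard, barrel-round, 14 g. Origin: its centre; z along its long axis, upright at the start; it may roll later. Rolls and slides from a steeply tipped blade.
- walnut2: Walnut, like walnut1.
- walnut3: Walnut, like walnut1.
- bowl_left: White round bowl on the robot's left (+y), loose, 600 g, rim 170 mm across, 60 mm high, wall 5 mm. Origin: centre of its underside, z up.
- bowl_right: White round bowl on the robot's right (-y), the same as bowl_left.
- menorah: Fixed aluminium menorah, nine candle cups on nested U-shaped arms, 204 mm wide, 70 mm deep, 227 mm high. Origin: centre of its underside. Stands beyond the left or the right bowl, about 0.27 m farther from the robot.
- plant: Fixed terracotta pot with a succulent, 130 mm across, about 190 mm high, standing beyond the other bowl. Origin: centre of its underside.
- cup1: Small clear glass cup, 62 mm across and 65 mm high. Origin: centre of its underside. Leave alone.
- cup2: Small clear glass cup, 62 mm across and 65 mm high. Origin: centre of its underside. Leave alone.
- cup3: Small clear glass cup, 62 mm across and 65 mm high. Origin: centre of its underside. Leave alone.
- cup4: Small clear glass cup, 62 mm across and 65 mm high. Origin: centre of its underside. Leave alone.
- lighter: Chrome lighter standing upright, 40 x 14 x 60 mm. Origin: centre of its underside. Leave alone.
- candle_box: Cardboard box of candles lying flat, 110 (x) x 50 (y) x 30 mm. Origin: centre of its underside. Leave alone.
Things that resemble listed ones, but are neither listed nor needed, are in the scene too. What is shaped like the walnut3 but pink or white is not meant. What is shaped like the menorah but purple is not meant.

How it is judged:
By the outcome, as a careful person would: the job done as asked, in the order asked, and still so for the second after the job is handed in, with the robot touching nothing.
It also fails if it takes over 72 s, if anything falls off the work surface, if the arm or the gripper's body presses on something with over 40 N, if the wrist force passes 120 N, or if a joint passes its speed limit or range.

## Working session

There is one attempt and no reset: what is moved stays moved. The work goes in short steps, Python scripts to look and compute and a shell command to move; the robot and the scene stay as the last step left them, time stands still between calls to the robot, and variables do not carry over. Pictures are saved under pics/ and viewed, at most 10 in all, crops included, and the job is handed in when it is done.

```bash
ls; mkdir -p pics; python3 - <<'E'
from plant import readout, vision, order
import cv2, numpy as np
s=readout.observe(); print(s)
for n in("side","top"):
    p,d=vision.capture(n); np.savez(f"{n}0.npz",p=p,d=d); cv2.imwrite(f"pics/{n}0.png",p[:,:,::-1]); print(n,vision.get_calibration(n))
E
```

```text
pics
{'t': 0.0, 'q': array([-1.35662267e+00,  3.14039826e-01,  4.49519990e-02,  1.30358786e+00,
        5.52854473e-06,  1.43117944e+00]), 'dq': array([-5.94277021e-04, -9.42438553e-04,  4.98602700e-04,  5.25117239e-05,
       -1.97206243e-05,  3.75974231e-04]), 'joint_efforts': array([-4.75561239e-05, -4.80627394e+01,  2.98533136e+01,  1.95155467e-02,
       -1.43738439e-04,  9.92702454e-08]), 'eef_pos': array([ 0.19908864, -0.53890242,  0.24137539]), 'orientation': array([ 9.84394355e-01,  1.75974065e-01, -3.22592439e-05, -9.39128978e-04]), 'ft_force': array([ 0.41869477,  0.60939196, -0.49082963]), 'ft_torque': array([ 0.00056391,  0.04298774, -0.03040551]), 'finger_force': 0.0, 'opening': 0.08528786885486116}
side {'K': array([[516.05274182,   0.        , 280.49316272],
       [  0.        , 516.05274182, 214.11990897],
       [  0.        ,   0.        ,   1.        ]]), 'distortion': array([-0.15444188,  0.        ,  0.        ,  0.        ,  0.        ]), 'world_to_cam': array([[-9.78082999e-01, -2.08213566e-01,  8.70670059e-04,
         5.06259468e-01],
       [-1.25750807e-01,  5.87371120e-01, -7.99488525e-01,
         1.88350680e-01],
       [ 1.65952950e-01, -7.82075622e-01, -6.00680730e-01,
         1.53954665e+00],
       [ 0.00000000e+00,  0.00000000e+00,  0.00000000e+00,
         1.00000000e+00]])}
top {'K': array([[435.86721646,   0.        , 287.38273372],
       [  0.        , 435.86721646, 217.42916225],
       [  0.        ,   0.        ,   1.        ]]), 'distortion': array([0.0210131, 0.       , 0.       , 0.       , 0.       ]), 'world_to_cam': array([[-0.01407179, -0.99988693, -0.00530142, -0.0936727 ],
       [-0.98353325,  0.01479664, -0.18012051,  0.55713038],
       [ 0.18017859,  0.00267951, -0.98363026,  1.09248147],
       [ 0.        ,  0.        ,  0.        ,  1.        ]])}
```

View pics/top0.png

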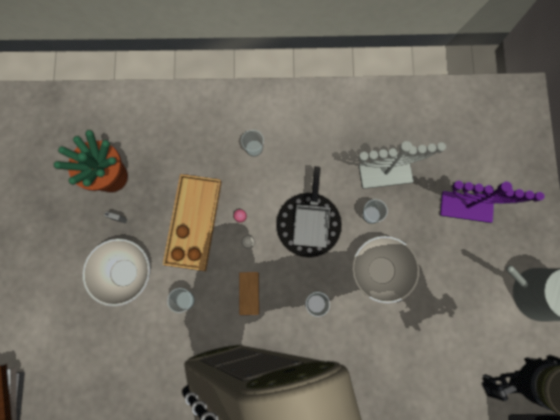

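View pics/side0.png

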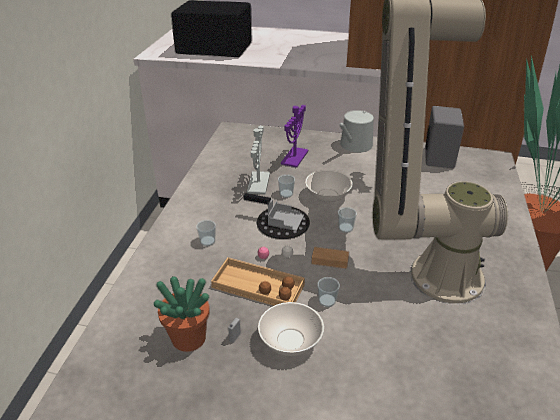

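The top view shows two candidate menorahs: silver at (385,165) and purple at (465,200). The silver one is meant, so the target is the right bowl at (386,269); the plant at (95,170) is beyond the left bowl. Three brown walnuts sit in the tray at (183,231), (178,254) and (194,254). The pink one (240,215) and white one (249,241) are decoys. The scoop is on the trivet at (312,227) with its handle pointing away from the robot at (316,180).

```bash
cat > h.py <<'E'
import numpy as np, cv2
from plant import readout, vision
def cal(n):
    c=vision.get_calibration(n); return np.array(c["K"]),np.array(c["distortion"]),np.array(c["world_to_cam"])
def rays(n,uv):
    K,D,T=cal(n); p=cv2.undistortPoints(np.array(uv,float).reshape(-1,1,2),K,D).reshape(-1,2)
    return np.c_[p,np.ones(len(p))],T
def onz(n,uv,z):
    r,T=rays(n,uv); R=T[:3,:3]; c=-R.T@T[:3,3]; d=r@R
    return c+d*((z-c[2])/d[:,2])[:,None]
def cloud(n,d):
    v,u=np.mgrid[:420,:560]; r,T=rays(n,np.c_[u.ravel(),v.ravel()])
    P=(r*d.ravel()[:,None]-T[:3,3])@T[:3,:3]; P[d.ravel()==0]=np.nan
    return P.reshape(420,560,3)
def proj(n,P):
    K,D,T=cal(n); return cv2.projectPoints(np.array(P,float).reshape(-1,1,3),cv2.Rodrigues(T[:3,:3])[0],T[:3,3],K,D)[0].reshape(-1,2)
E
python3 - <<'E'
from h import *
np.set_printoptions(precision=4,suppress=True)
im=np.load("top0.npz"); p=im["p"][:,:,::-1]; 
cv2.imwrite("pics/topc.png",cv2.resize(p[155:280,150:350],None,fx=4,fy=4,interpolation=cv2.INTER_CUBIC))
s=np.load("side0.npz"); q=s["p"][:,:,::-1]
cv2.imwrite("pics/sidec.png",cv2.resize(q[170:330,190:390],None,fx=3.75,fy=3.75,interpolation=cv2.INTER_CUBIC))
C=cloud("top",im["d"]); S=cloud("side",s["d"])
for n,uv in dict(w1=(183,231),w2=(178,254),w3=(194,254),tray=(200,200),blade=(312,227),handle=(316,180),table=(270,180),bowlc=(382,271),trivet=(290,240)).items(): print(n,C[uv[1],uv[0]])
# heights on side
for n,uv in dict(handle=(258,199),blade=(287,220),nut=(265,287),nut2=(288,282),nut3=(285,293),table=(350,290)).items(): print('side',n,S[uv[1],uv[0]])
E
```

```text
w1 [0.5256 0.1736 0.039 ]
w2 [0.4652 0.185  0.0385]
w3 [0.464  0.1422 0.0437]
tray [0.6162 0.1377 0.0057]
blade [ 0.5358 -0.1679  0.01  ]
handle [ 0.647  -0.1772  0.083 ]
table [ 0.6716 -0.0547 -0.0001]
bowlc [ 0.4153 -0.3514  0.0049]
trivet [ 0.5017 -0.1078  0.0063]
side handle [ 0.628  -0.1585  0.0834]
side blade [ 0.529  -0.1589  0.0107]
side nut [0.5231 0.1859 0.0307]
side nut2 [0.4617 0.1601 0.0384]
side nut3 [0.462  0.2007 0.0343]
side table [0.2854 0.1211 0.0039]
```

View pics/topc.png

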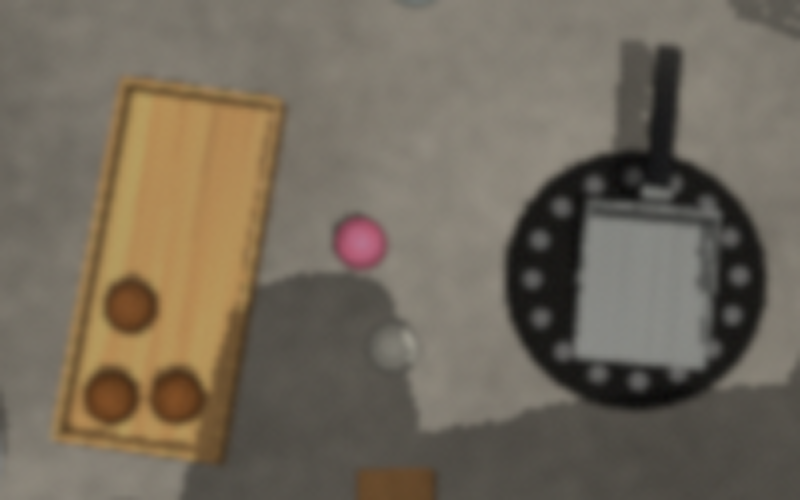

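View pics/sidec.png

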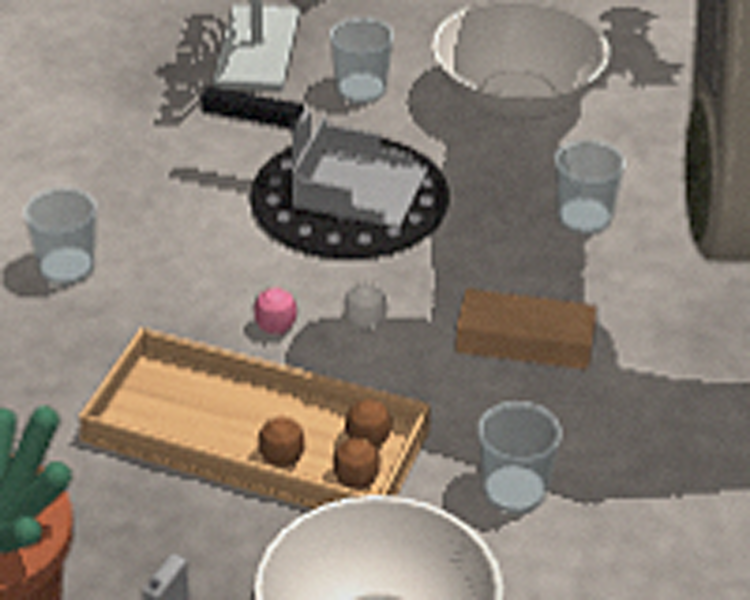

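Confirmed in the crops. The three brown nuts are at crop pixels (131,305), (111,395) and (177,395). The scoop's handle runs from (668,45) to (660,180), and its lip from (575,360) to (708,372). The tray's outer corners are (123,77), (285,102), (222,462) and (55,438). In the side crop the handle ends are at (203,98) and (302,115).

```bash
python3 - <<'E'
from h import *
np.set_printoptions(precision=4,suppress=True)
T=lambda L:[(150+(x+.5)/4-.5,155+(y+.5)/4-.5) for x,y in L]
Sd=lambda L:[(190+(x+.5)/3.75-.5,170+(y+.5)/3.75-.5) for x,y in L]
tr=onz("top",T([(123,77),(285,102),(222,462),(55,438)]),.028); print("tray",tr,tr.mean(0), np.linalg.norm(np.diff(tr,axis=0),axis=1))
a=(tr[3]+tr[2]-tr[0]-tr[1]); print("tray x yaw deg",np.degrees(np.arctan2(a[1],a[0])))
ex=a/np.linalg.norm(a); ey=np.array([-ex[1],ex[0],0]); c=tr.mean(0)
n=onz("top",T([(131,305),(111,395),(177,395)]),.024); print("nuts",n,[((p-c)@ex,(p-c)@ey) for p in n])
im=np.load("top0.npz"); C=cloud("top",im["d"]); s=np.load("side0.npz"); S=cloud("side",s["d"])
b=onz("top",T([(575,360),(708,372),(720,212),(585,200)]),.010); print("blade",b)
h=onz("top",T([(668,45),(662,170)]),.085); print("handle top",h)
# handle via clouds
for n_,X in(("top",C),("side",S)):
    m=(X[...,2]>.075)&(X[...,2]<.1)&(X[...,0]>.55)&(X[...,0]<.75)&(abs(X[...,1]+.17)<.05)
    P=X[m]; 
    if len(P)>5:
        mu=P.mean(0); d=cv2.fitLine(P[:,:2].astype(np.float32),cv2.DIST_HUBER,0,.01,.01).ravel(); print(n_,len(P),mu,P.min(0),P.max(0),np.degrees(np.arctan2(d[1],d[0])))
# bowl rims
for nm,(x,y) in(("R",(.41,-.35)),("L",(.41,.33))):
  for n_,X in(("top",C),("side",S)):
    m=(X[...,2]>.054)&(X[...,2]<.066)&(np.hypot(X[...,0]-x,X[...,1]-y)<.12); P=X[m]
    A=np.c_[2*P[:,:2],np.ones(len(P))]; o=np.linalg.lstsq(A,(P[:,:2]**2).sum(1),rcond=None)[0]
    print("bowl",nm,n_,o[:2],np.sqrt(o[2]+o[0]**2+o[1]**2),len(P),P[:,2].max())
# two-view check
import itertools
def tri(ut,us):
    def P(nm):
        K,D,Tm=cal(nm); return Tm[:3]
    a,_=rays("top",[ut]); b,_=rays("side",[us]); X=cv2.triangulatePoints(P("top"),P("side"),a[:,:2].T.copy(),b[:,:2].T.copy()).ravel(); return X[:3]/X[3]
print("tri far handle end",tri(T([(668,45)])[0],Sd([(203,93)])[0]))
for t,q in(((131,305),(281,441)),((111,395),(357,462)),((177,395),(369,422))): print("tri nut",tri(T([t])[0],Sd([q])[0]))
print("tri tray corner",tri(T([(285,102)])[0],Sd([(143,330)])[0]))
tv=onz("top",T([(505,280),(766,280),(637,150),(637,409)]),.008); print("trivet",tv.mean(0),tv)
for nm,uv in dict(cupA=(373,211),cupB=(317,303),cupC=(181,299),cupD=(253,144),men=(385,175),box=(249,293)).items(): print(nm,onz("top",[uv],.03 if nm!='men' else 0))
E
```

```text
tray [[0.6848 0.188  0.028 ]
 [0.6656 0.0775 0.028 ]
 [0.4229 0.1154 0.028 ]
 [0.4403 0.2251 0.028 ]] [0.5534 0.1515 0.028 ] [0.1121 0.2456 0.111 ]
tray x yaw deg 171.24729552820546
nuts [[0.5283 0.179  0.024 ]
 [0.4683 0.1904 0.024 ]
 [0.4677 0.1468 0.024 ]] [(np.float64(0.0289824868987337), np.float64(-0.023342282617274696)), (np.float64(0.08996849610571762), np.float64(-0.025489322409865466)), (np.float64(0.08400223742695645), np.float64(0.017672709889355792))]
blade [[ 0.4886 -0.1167  0.01  ]
 [ 0.4793 -0.2057  0.01  ]
 [ 0.5885 -0.2172  0.01  ]
 [ 0.5983 -0.1253  0.01  ]]
handle top [[ 0.6842 -0.1797  0.085 ]
 [ 0.6012 -0.1737  0.085 ]]
top 267 [ 0.6338 -0.1753  0.0847] [ 0.5841 -0.1883  0.0751] [ 0.6845 -0.163   0.0903] -5.676037
side 129 [ 0.6333 -0.1698  0.081 ] [ 0.5837 -0.19    0.0751] [ 0.6828 -0.1526  0.0885] -5.9386353
bowl R top [ 0.4178 -0.3482] 0.08039053757033345 573 0.06580760501774582
bowl R side [ 0.4161 -0.3448] 0.08131870998475235 158 0.06305974076643686
bowl L top [0.4214 0.3345] 0.08053738953898408 577 0.06599550452167088
bowl L side [0.4195 0.3375] 0.08143397483541216 438 0.06475702324299897
tri far handle end [ 0.6845 -0.1801  0.0795]
tri nut [0.5273 0.1792 0.0227]
tri nut [0.4665 0.1902 0.024 ]
tri nut [0.4659 0.1466 0.0243]
tri tray corner [0.6666 0.0784 0.022 ]
trivet [ 0.5435 -0.1591  0.008 ] [[ 0.5441 -0.0702  0.008 ]
 [ 0.5415 -0.247   0.008 ]
 [ 0.6333 -0.1617  0.008 ]
 [ 0.4553 -0.1576  0.008 ]]
cupA [[ 0.5735 -0.3307  0.03  ]]
cupB [[ 0.3344 -0.1748  0.03  ]]
cupC [[0.3497 0.1757 0.03  ]]
cupD [[ 0.7664 -0.0099  0.03  ]]
men [[ 0.6808 -0.3749  0.    ]]
box [[0.3622 0.0003 0.03  ]]
```

```bash
cat >> h.py <<'E'
from scipy.spatial.transform import Rotation as Ro
def scoopR(yaw,pitch=0): # scoop frame: yaw deg, pitch>0 lip up
    return Ro.from_euler("ZY",[yaw,-pitch],degrees=True)
def tool(yaw,pitch=0): return scoopR(yaw,pitch)*Ro.from_euler("x",180,degrees=True)
def go(pt,R):
    s=readout.observe(); T=Ro.from_quat(s["orientation"]); p=s["eef_pos"]
    with np.printoptions(precision=4,suppress=True):
        print("t %.2f"%s["t"],"tcp",p,"q deg",np.degrees(s["q"]),"F",s["ft_force"],"open",s["opening"])
        print("slide(now axes)/.6",T.inv().apply(np.array(pt)-p)/.6,"dr/30deg",np.degrees((T.inv()*R).as_rotvec())/30,"| slide in target axes",R.inv().apply(np.array(pt)-p)/.6)
E
for i in 1 2; do python3 -m jog '{"jaw":[-1,-1,-1,-1,-1,-1,-1,-1,-1,-1,-1],"slide":[[0,0,0],[0,0,0],[0,0,0],[0,0,0],[0,0,0],[0,0,0],[0,0,0],[0,0,0],[0,0,0],[0,0,0],[0,0,0]],"dr":[[0,0,-0.2332],[0,0,-0.2332],[0,0,-0.2332],[0,0,-0.2332],[0,0,-0.2332],[0,0,-0.2332],[0,0,-0.2332],[0,0,-0.2332],[0,0,-0.2332],[0,0,-0.2332],[0,0,-0.2332]]}'; done
python3 - <<'E'
from h import *
go([.6245,-.173,.20],tool(174.2))
E
```

```text
t: 1.02
eef_pos: [0.1991, -0.5391, 0.2418]
orientation: [0.659, 0.752, 0.0, -0.0]
ft_force: [-0.3, -0.2, -0.6]
opening: 0.0855
finger_force: 0.0
t: 1.93
eef_pos: [0.1991, -0.5391, 0.2418]
orientation: [0.048, 0.999, 0.001, -0.0]
ft_force: [-0.1, -0.5, 0.2]
opening: 0.0853
finger_force: 0.0
t 1.93 tcp [ 0.1991 -0.5391  0.2418] q deg [-77.7294  17.9745   2.604   74.6911   0.0007 -72.2569] F [-0.1006 -0.4589  0.1523] open 0.08529429210896508
slide(now axes)/.6 [-0.6475  0.675   0.0701] dr/30deg [ 0.002  -0.0006  0.0109] | slide in target axes [-0.6436  0.6787  0.0696]
```

```bash
for i in 1 2; do python3 -m jog '{"jaw":[-1,-1,-1,-1,-1,-1,-1,-1],"slide":[[-0.0405,0.0422,0.0044],[-0.0405,0.0422,0.0044],[-0.0405,0.0422,0.0044],[-0.0405,0.0422,0.0044],[-0.0405,0.0422,0.0044],[-0.0405,0.0422,0.0044],[-0.0405,0.0422,0.0044],[-0.0405,0.0422,0.0044]],"dr":[[0,0,0],[0,0,0],[0,0,0],[0,0,0],[0,0,0],[0,0,0],[0,0,0],[0,0,0]]}' >/dev/null; done
python3 -m jog '{"jaw":[-1,-1],"slide":[[0,0,0],[0,0,0]],"dr":[[0,0,0.011],[0,0,0]]}'
python3 - <<'E'
from h import *
go([.6245,-.173,.066],tool(174.2))
E
```

```text
t: 3.43
eef_pos: [0.6277, -0.174, 0.1986]
orientation: [0.052, 0.999, 0.0, -0.001]
ft_force: [-0.1, -1.4, -0.7]
opening: 0.0854
finger_force: 0.0
t 3.43 tcp [ 0.6277 -0.174   0.1986] q deg [-22.5413  27.4702  10.6989  73.3464  -0.015  -16.5761] F [-0.1072 -1.3608 -0.6533] open 0.08543745156259817
slide(now axes)/.6 [0.005 0.001 0.221] dr/30deg [ 0.0006 -0.0039 -0.0055] | slide in target axes [0.0054 0.0011 0.221 ]
```

```bash
python3 -m jog '{"jaw":[-1,-1,-1,-1,-1,-1,-1,-1],"slide":[[0.005,0.001,0.04],[0,0,0.04],[0,0,0.04],[0,0,0.04],[0,0,0.03],[0,0,0.02],[0,0,0.011],[0,0,0]],"dr":[[0,0,-0.0055],[0,0,0],[0,0,0],[0,0,0],[0,0,0],[0,0,0],[0,0,0],[0,0,0]]}'
python3 -m jog '{"jaw":[1,1,1,1,1,1,1,1,1,1],"slide":[[0,0,0],[0,0,0],[0,0,0],[0,0,0],[0,0,0],[0,0,0],[0,0,0],[0,0,0],[0,0,0],[0,0,0]],"dr":[[0,0,0],[0,0,0],[0,0,0],[0,0,0],[0,0,0],[0,0,0],[0,0,0],[0,0,0],[0,0,0],[0,0,0]]}'
python3 - <<'E'
from h import *
go([.6245,-.173,.066],tool(174.2))
E
```

```text
t: 4.1
eef_pos: [0.6221, -0.1754, 0.0657]
orientation: [0.053, 0.999, 0.0, -0.002]
ft_force: [-0.1, 0.1, 0.2]
opening: 0.0853
finger_force: 0.0
t: 4.93
eef_pos: [0.6247, -0.175, 0.0681]
orientation: [0.052, 0.999, -0.0, 0.001]
ft_force: [0.0, 1.8, 5.3]
opening: 0.0169
finger_force: 61.6
t 4.93 tcp [ 0.6247 -0.175   0.0681] q deg [-22.7336  31.4059  -1.8252  56.6915   0.0063 -16.7587] F [0.0208 1.8324 5.3214] open 0.01689854378952595
slide(now axes)/.6 [0.0007 0.0032 0.0036] dr/30deg [-0.0005  0.0025 -0.0058] | slide in target axes [0.0006 0.0032 0.0036]
```

```bash
python3 -m jog '{"jaw":[1,1,1,1,1,1,1,1,1],"slide":[[0,0,-0.01],[0,0,-0.02],[0,0,-0.03],[0,0,-0.04],[0,0,-0.04],[0,0,-0.04],[0,0,-0.02],[0,0,0],[0,0,0]],"dr":[[0,0,0],[0,0,0],[0,0,0],[0,0,0],[0,0,0],[0,0,0],[0,0,0],[0,0,0],[0,0,0]]}'
python3 - <<'E'
from h import *
s=readout.observe(); print(s["eef_pos"],Ro.from_quat(s["orientation"]).as_matrix().round(4))
b=[]
for n,(u0,v0,u1,v1) in dict(side=(190,130,350,250),top=(250,130,390,270)).items():
    p,d=vision.capture(n); np.savez(f"{n}1.npz",p=p,d=d); c=cv2.resize(p[v0:v1,u0:u1,::-1],None,fx=2.5*1,fy=2.5,interpolation=cv2.INTER_CUBIC); b.append(cv2.copyMakeBorder(c,0,600-c.shape[0]-200,0,0,cv2.BORDER_CONSTANT))
print([x.shape for x in b]); cv2.imwrite("pics/lift.png",np.hstack(b))
E
```

```text
t: 5.68
eef_pos: [0.6242, -0.175, 0.1874]
orientation: [0.052, 0.999, -0.0, 0.0]
ft_force: [0.0, 0.3, -1.8]
opening: 0.017
finger_force: 60.9
[ 0.62422348 -0.17498878  0.18738227] [[-9.946e-01  1.042e-01  4.000e-04]
 [ 1.042e-01  9.946e-01 -3.000e-04]
 [-4.000e-04 -3.000e-04 -1.000e+00]]
[(400, 400, 3), (400, 350, 3)]
```

View pics/lift.png

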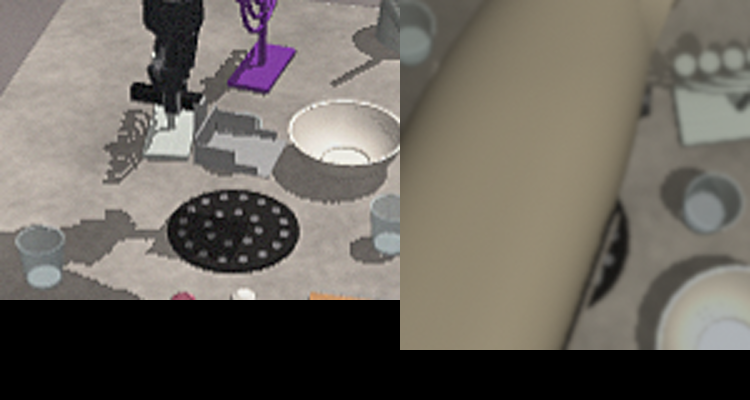

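The scoop is lifted and level (blade near (240,140) in the side crop, left half). The arm hides it from the top camera, so I'll fit the blade from the side depth.

```bash
cat >> h.py <<'E'
def blade(d):
    s=readout.observe(); R=Ro.from_quat(s["orientation"]); X=cloud("side",d).reshape(-1,3)
    L=R.inv().apply(X-s["eef_pos"])*[1,-1,-1]   # tcp frame with scoop-like axes
    m=(L[:,0]>.03)&(L[:,0]<.18)&(abs(L[:,1])<.07)&(abs(L[:,2]+.058)<.02); P=L[m]
    for _ in range(5):
        A=np.c_[P[:,:2],np.ones(len(P))]; o=np.linalg.lstsq(A,P[:,2],rcond=None)[0]; r=P[:,2]-A@o; P=P[abs(r)<max(.004,2*r.std())] if _<4 else P
    rect=cv2.minAreaRect((P[:,:2]*1000).astype(np.float32))
    with np.printoptions(precision=4,suppress=True): print("blade n",len(P),"slopes",o,"min/max",np.percentile(P,[1,99],axis=0),"rect",rect)
E
python3 - <<'E'
from h import *
blade(np.load("side1.npz")["d"])
E
```

```text
blade n 463 slopes [-0.0444 -0.0193 -0.0534] min/max [[ 0.0415 -0.0482 -0.0638]
 [ 0.1391  0.047  -0.0478]] rect ((90.34042358398438, 0.4086189270019531), (100.4477310180664, 98.90147399902344), 0.881817638874054)
```

```bash
python3 - <<'E'
from h import *
go([.7021,.1317,.15],tool(171.25))
E
```

```text
t 5.78 tcp [ 0.6232 -0.1746  0.1855] q deg [-22.7444  27.3051   8.5952  71.4648  -0.0077 -16.7588] F [ 0.0213  0.0748 -3.0853] open 0.017050848260441728
slide(now axes)/.6 [-0.0777  0.5213  0.0594] dr/30deg [ 0.0013 -0.0057  0.0921] | slide in target axes [-0.0523  0.5245  0.0592]
```

```bash
python3 -m jog '{"jaw":[1,1,1,1,1,1,1,1,1,1,1,1],"slide":[[0,0,0],[-0.002,0.02,0],[-0.005,0.05,0],[-0.006,0.06,0],[-0.006,0.06,0],[-0.006,0.06,0],[-0.006,0.06,0],[-0.006,0.06,0],[-0.006,0.06,0],[-0.005,0.05,0],[-0.004,0.0345,0],[0,0.01,0]],"dr":[[0,0,0.092],[0,0,0],[0,0,0],[0,0,0],[0,0,0],[0,0,0],[0,0,0],[0,0,0],[0,0,0],[0,0,0],[0,0,0],[0,0,0]]}'
python3 -m jog '{"jaw":[1,1,1],"slide":[[0,0,0],[0,0,0],[0,0,0]],"dr":[[0,0,0],[0,0,0],[0,0,0]]}'
python3 - <<'E'
from h import *
p,d=vision.capture("side"); blade(d)
go([.7021,.1317,.067],tool(171.25))
E
```

```text
t: 6.78
eef_pos: [0.7022, 0.1363, 0.1852]
orientation: [0.073, 0.997, 0.0, -0.001]
ft_force: [0.1, -0.2, -2.1]
opening: 0.0171
finger_force: 60.8
t: 7.03
eef_pos: [0.7023, 0.1303, 0.1868]
orientation: [0.077, 0.997, -0.0, -0.001]
ft_force: [-0.5, -0.5, -2.0]
opening: 0.0171
finger_force: 60.8
blade n 712 slopes [-0.0357 -0.0258 -0.0563] min/max [[ 0.0422 -0.0473 -0.0657]
 [ 0.1405  0.0442 -0.0503]] rect ((91.04539489746094, -1.3129692077636719), (93.33549499511719, 101.58316040039062), 89.32643127441406)
t 7.08 tcp [0.7025 0.13   0.1871] q deg [ 4.0631 35.2161 21.9299 76.7632 -0.0256 12.8886] F [ 0.6649  0.1196 -0.6809] open 0.016703617260213653
slide(now axes)/.6 [0.001  0.0029 0.2002] dr/30deg [-0.0012 -0.0014 -0.0025] | slide in target axes [0.0011 0.0027 0.2002]
```

```bash
python3 -m jog '{"jaw":[1,1,1,1,1,1,1,1],"slide":[[0.001,0.0028,0.01],[0,0,0.03],[0,0,0.04],[0,0,0.035],[0,0,0.02],[0,0,0.01],[0,0,0],[0,0,0]],"dr":[[0,0,0],[0,0,0],[0,0,0],[0,0,0],[0,0,0],[0,0,0],[0,0,0],[0,0,0]]}'
python3 - <<'E'
from h import *
np.set_printoptions(precision=4,suppress=True)
Sd=lambda L:[(190+(x+.5)/3.75-.5,170+(y+.5)/3.75-.5) for x,y in L]
r=onz("side",Sd([(143,330),(430,408),(80,412)]),.028); print("side tray corners",r)
p,d=vision.capture("side"); blade(d); go([.7021,.1317,.067],tool(171.25))
c=cv2.resize(p[220:330,190:340,::-1],None,fx=5,fy=5,interpolation=cv2.INTER_CUBIC); cv2.imwrite("pics/enter.png",c)
E
```

```text
t: 7.75
eef_pos: [0.7026, 0.1325, 0.1007]
orientation: [0.077, 0.997, -0.0, 0.0]
ft_force: [-0.3, 0.0, -1.3]
opening: 0.0169
finger_force: 60.7
side tray corners [[0.6636 0.085  0.028 ]
 [0.4203 0.1254 0.028 ]
 [0.6842 0.187  0.028 ]]
blade n 810 slopes [-0.0951 -0.038  -0.0494] min/max [[ 0.0424 -0.0541 -0.0748]
 [ 0.1784  0.0508 -0.0442]] rect ((110.52900695800781, -0.7036170959472656), (114.81661987304688, 138.5777130126953), 89.05797576904297)
t 7.80 tcp [0.7032 0.1327 0.1016] q deg [ 4.2718 37.1914 13.3066 66.0191 -0.0048 13.0524] F [ 0.1976  0.4775 -2.1478] open 0.016820747149664122
slide(now axes)/.6 [ 0.0016 -0.002   0.0576] dr/30deg [ 0.0006  0.0032 -0.001 ] | slide in target axes [ 0.0015 -0.0019  0.0576]
```

View pics/enter.png

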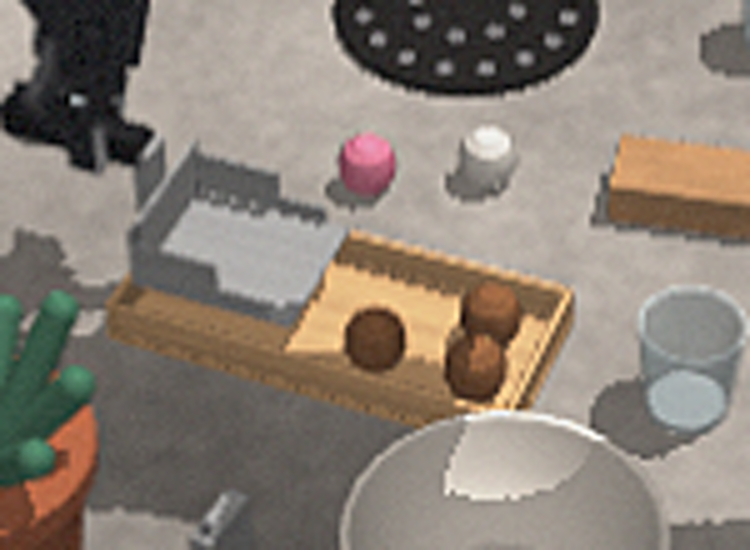

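```bash
python3 - <<'E'
from h import *
np.set_printoptions(precision=4,suppress=True)
c=np.array([.5534,.1515,0]); a=np.radians(171.25); ex=np.array([np.cos(a),np.sin(a),0]); ey=np.array([-ex[1],ex[0],0])
px=lambda L:[(190+(x+.5)/5-.5,220+(y+.5)/5-.5) for x,y in L]
def f(n,L,z):
    for P in onz("side",px(L),z)-c: print(n,P@ex,P@ey)
f("lip R,L",[(352,228),(290,325)],.040)
f("rim nearR outer, farL outer",[(574,288),(110,303)],.028)
# predicted from nominal
s=readout.observe();R=Ro.from_quat(s["orientation"])
for y in(.044,-.044):
    P=s["eef_pos"]+R.apply(np.array([.14,y,.0613])); print("pred lip",(P-c)@ex,(P-c)@ey,proj("side",[P]))
for X,Y in((.125,.056),(-.125,-.056),(-.125,.056)):
    print("pred rim",X,Y,(proj("side",[c+X*ex+Y*ey+[0,0,.028]])-[190,220])*5)
E
```

```text
lip R,L -0.009086665167292897 0.04081318041981246
lip R,L -0.010808222356206933 -0.04673272886063195
rim nearR outer, farL outer 0.12623402592827113 0.051063757202356376
rim nearR outer, farL outer -0.12080076288978582 -0.05694134141626391
pred lip -0.010992394280246764 -0.04831367229027783 [[247.3161 284.9359]]
pred lip -0.010945371478786672 0.03968631124547115 [[259.2723 265.2803]]
pred rim 0.125 0.056 [[572.7103 279.9803]]
pred rim -0.125 -0.056 [[102.265  298.1078]]
pred rim -0.125 0.056 [[184.9563 178.6778]]
```

```bash
python3 -m jog '{"jaw":[1,1,1,1,1,1],"slide":[[0.001,-0.0019,0.008],[0,0,0.016],[0,0,0.016],[0,0,0.008],[0,0,0],[0,0,0]],"dr":[[0,0,0],[0,0,0],[0,0,0],[0,0,0],[0,0,0],[0,0,0]]}'
python3 -m jog '{"jaw":[1,1,1],"slide":[[0,0,0.003],[0,0,0],[0,0,0]],"dr":[[0,0,0],[0,0,0],[0,0,0]]}'
python3 -m jog '{"jaw":[1,1,1],"slide":[[0,0,0.003],[0,0,0],[0,0,0]],"dr":[[0,0,0],[0,0,0],[0,0,0]]}'
python3 -m jog '{"jaw":[1,1,1],"slide":[[0,0,0.003],[0,0,0],[0,0,0]],"dr":[[0,0,0],[0,0,0],[0,0,0]]}'
python3 - <<'E'
from h import *
go([.7021,.1317,.067],tool(171.25))
E
```

```text
t: 8.3
eef_pos: [0.7013, 0.1322, 0.071]
orientation: [0.076, 0.997, -0.0, -0.001]
ft_force: [-0.6, -0.2, -2.2]
opening: 0.0169
finger_force: 60.9
t: 8.55
eef_pos: [0.7019, 0.1322, 0.0702]
orientation: [0.076, 0.997, 0.0, 0.0]
ft_force: [-0.0, -0.2, 1.3]
opening: 0.0169
finger_force: 61.2
t: 8.8
eef_pos: [0.7021, 0.1322, 0.07]
orientation: [0.076, 0.997, 0.0, 0.001]
ft_force: [-2.5, 0.3, 7.9]
opening: 0.017
finger_force: 62.4
t: 9.05
eef_pos: [0.7027, 0.1322, 0.0695]
orientation: [0.076, 0.997, 0.0, 0.002]
ft_force: [-2.5, -0.7, 12.4]
opening: 0.017
finger_force: 63.1
t 9.05 tcp [0.7027 0.1322 0.0695] q deg [ 4.2317 38.2055 10.4654 62.0591 -0.009  12.9698] F [-2.5357 -0.684  12.4264] open 0.01699571193831504
slide(now axes)/.6 [ 0.0008 -0.0009  0.0042] dr/30deg [0.0012 0.0066 0.0004] | slide in target axes [ 0.0008 -0.0009  0.0042]
```

```bash
python3 -m jog '{"jaw":[1,1,1,1,1,1,1,1,1,1,1,1],"slide":[[0,0,-0.002],[0.004,0,0],[0.006,0,0],[0.006,0,0],[0.006,0,0],[0.006,0,0],[0.006,0,0],[0.006,0,0],[0.006,0,0],[0.006,0,0],[0.006,0,0],[0.006,0,0]],"dr":[[0,0,0],[0,0,0],[0,0,0],[0,0,0],[0,0,0],[0,0,0],[0,0,0],[0,0,0],[0,0,0],[0,0,0],[0,0,0],[0,0,0]]}'
python3 -m jog '{"jaw":[1,1,1,1,1,1,1,1,1,1],"slide":[[0.006,0,0],[0.006,0,0],[0.006,0,0],[0.006,0,0],[0.006,0,0],[0.006,0,0],[0.006,0,0],[0.006,0,0],[0.006,0,0],[0.006,0,0]],"dr":[[0,0,0],[0,0,0],[0,0,0],[0,0,0],[0,0,0],[0,0,0],[0,0,0],[0,0,0],[0,0,0],[0,0,0]]}'
python3 - <<'E'
from h import *
p,d=vision.capture("side")
# scoop origin target x0=.068
a=np.radians(171.25); ex=np.array([np.cos(a),np.sin(a),0]); ey=np.array([-ex[1],ex[0],0])
go(np.array([.5534,.1515,.0695])+(.068-.09)*ex-.003*ey,tool(171.25))
cv2.imwrite("pics/scoop1.png",cv2.resize(p[220:330,190:340,::-1],None,fx=5,fy=5,interpolation=cv2.INTER_CUBIC))
E
```

```text
t: 10.05
eef_pos: [0.6634, 0.138, 0.0675]
orientation: [0.076, 0.997, -0.0, 0.0]
ft_force: [-0.3, -0.5, -1.0]
opening: 0.017
finger_force: 60.9
t: 10.88
eef_pos: [0.6277, 0.1435, 0.0674]
orientation: [0.076, 0.997, -0.0, -0.0]
ft_force: [-0.0, -0.4, -1.8]
opening: 0.0167
finger_force: 60.8
t 10.93 tcp [0.6269 0.1436 0.0673] q deg [ 5.7587 30.9923 -2.662  56.4136  0.0029 14.4854] F [-0.9122  0.2353 -1.5057] open 0.017094665637245862
slide(now axes)/.6 [ 0.0864 -0.0007 -0.0035] dr/30deg [-0.0005 -0.0022  0.0008] | slide in target axes [ 0.0864 -0.0007 -0.0036]
```

View pics/scoop1.png

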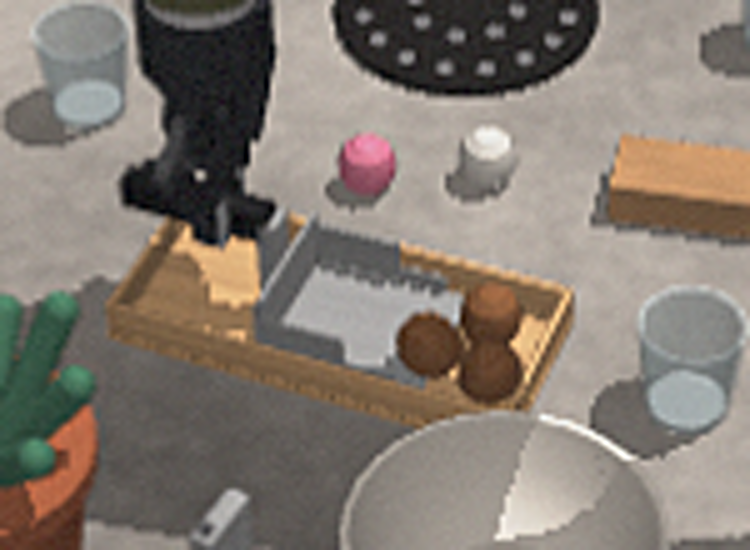

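```bash
python3 -m jog '{"jaw":[1,1,1,1,1,1,1,1,1],"slide":[[0.006,0,0.003],[0.006,0,0],[0.006,0,0],[0.006,0,0],[0.006,0,0],[0.006,0,0],[0.006,0,0],[0.006,0,0],[0.006,0,0]],"dr":[[0,0,0],[0,0,0],[0,0,0],[0,0,0],[0,0,0],[0,0,0],[0,0,0],[0,0,0],[0,0,0]]}'
python3 -m jog '{"jaw":[1,1,1,1],"slide":[[0.006,0,0],[0.006,0,0],[0.006,0,0],[0,0,0]],"dr":[[0,0,0],[0,0,0],[0,0,0],[0,0,0]]}'
python3 - <<'E'
from h import *
p,d=vision.capture("side")
a=np.radians(171.25); ex=np.array([np.cos(a),np.sin(a),0]); ey=np.array([-ex[1],ex[0],0])
go(np.array([.5534,.1515,.0695])+(.068-.09)*ex-.003*ey,tool(171.25))
cv2.imwrite("pics/scoop2.png",cv2.resize(p[230:320,230:320,::-1],None,fx=5,fy=5,interpolation=cv2.INTER_CUBIC))
E
```

```text
t: 11.68
eef_pos: [0.5993, 0.1482, 0.0668]
orientation: [0.076, 0.997, -0.0, 0.004]
ft_force: [10.5, -1.2, 0.2]
opening: 0.0167
finger_force: 61.1
t: 12.02
eef_pos: [0.5963, 0.1496, 0.0713]
orientation: [0.077, 0.997, 0.001, 0.012]
ft_force: [17.2, -3.5, 3.8]
opening: 0.0169
finger_force: 61.8
t 12.07 tcp [0.5964 0.1496 0.0713] q deg [ 6.6908 26.9911 -8.7984 52.9129 -0.1847 15.4799] F [17.6589 -2.7494  4.4627] open 0.016823954691392067
slide(now axes)/.6 [ 0.0347 -0.0028  0.0021] dr/30deg [ 0.0056  0.0433 -0.0014] | slide in target axes [ 0.0346 -0.0027  0.0029]
```

View pics/scoop2.png

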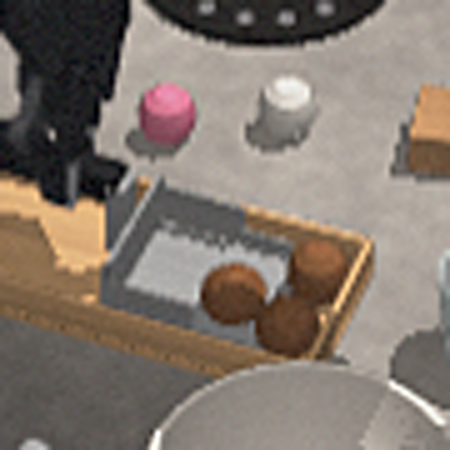

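The scoop is nearly under the nuts. One sits on the blade at crop (233,293). The other two, at (318,262) and (287,325), are against the end wall and jam the lip. I'll wiggle sideways while pushing.

```bash
python3 -m jog '{"jaw":[1,1,1,1,1,1,1,1],"slide":[[0.003,0.005,0],[0.003,-0.005,0],[0.003,-0.005,0],[0.003,0.005,0],[0.003,0.005,0],[0.003,-0.005,0],[0.003,-0.005,0],[0.003,0.005,0]],"dr":[[0,0,0],[0,0,0],[0,0,0],[0,0,0],[0,0,0],[0,0,0],[0,0,0],[0,0,0]]}'
python3 - <<'E'
from h import *
p,d=vision.capture("side"); np.savez("s2.npz",p=p,d=d)
a=np.radians(171.25); ex=np.array([np.cos(a),np.sin(a),0]); ey=np.array([-ex[1],ex[0],0])
go(np.array([.5534,.1515,.0675])+(.068-.09)*ex-.003*ey,tool(171.25))
E
```

```text
t: 12.73
eef_pos: [0.5726, 0.1513, 0.0672]
orientation: [0.077, 0.997, -0.0, 0.002]
ft_force: [4.3, -3.6, 5.4]
opening: 0.017
finger_force: 62.2
t 12.78 tcp [0.5723 0.1518 0.0671] q deg [  7.1369  25.797  -11.399   52.6294  -0.0927  15.9004] F [ 4.0396 -3.4309  6.2538] open 0.016661564546592258
slide(now axes)/.6 [-0.0056 -0.0003 -0.0007] dr/30deg [-0.0014  0.0064 -0.0005] | slide in target axes [-0.0056 -0.0003 -0.0007]
```

```bash
python3 -m jog '{"jaw":[1,1,1,1,1,1,1,1],"slide":[[-0.0053,0,0.002],[-0.0048,0,0.002],[-0.0043,0,0.003],[-0.0043,0,0.003],[-0.0043,0,0.003],[-0.0043,0,0.003],[0,0,0],[0,0,0]],"dr":[[0,0.0833,0],[0,0.0833,0],[0,0.0833,0],[0,0.0833,0],[0,0.0833,0],[0,0.0833,0],[0,0,0],[0,0,0]]}'
python3 - <<'E'
from h import *
p,d=vision.capture("side")
go([.58,.15,.1],tool(171.25,20))
cv2.imwrite("pics/scoop3.png",cv2.resize(p[220:320,220:330,::-1],None,fx=5,fy=5,interpolation=cv2.INTER_CUBIC))
E
```

```text
t: 13.45
eef_pos: [0.5855, 0.1501, 0.0542]
orientation: [0.076, 0.988, 0.01, -0.132]
ft_force: [0.3, -0.4, 5.0]
opening: 0.0167
finger_force: 62.2
t 13.50 tcp [0.5854 0.1502 0.0542] q deg [ 5.0627 39.0935  7.6343 73.2463  3.5502 13.3568] F [ 0.221  -0.3262  3.5032] open 0.017282417093956805
slide(now axes)/.6 [ 0.0284 -0.0017 -0.0713] dr/30deg [-0.0007  0.1627 -0.0002] | slide in target axes [ 0.0344 -0.0016 -0.0686]
```

View pics/scoop3.png

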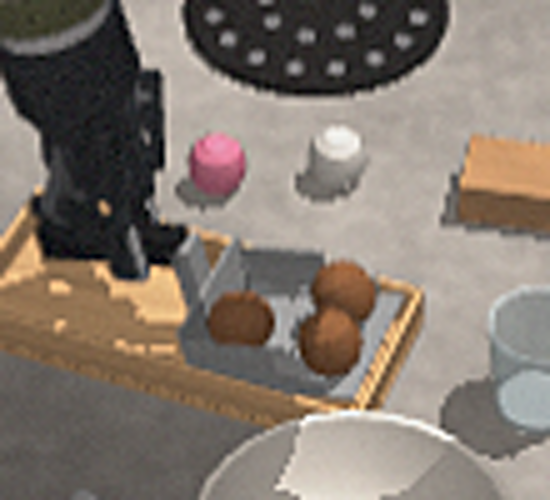

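All three nuts are on the blade: one rolled to the back at (240,318), the others at (342,290) and (330,340). I'll tilt a bit more and lift.

```bash
python3 -m jog '{"jaw":[1,1,1,1,1,1,1,1,1,1,1,1],"slide":[[0,0,-0.002],[0.001,0,-0.004],[0.002,0,-0.006],[0.004,0,-0.01],[0.0065,0,-0.015],[0.008,0,-0.019],[0.01,0,-0.023],[0.012,0,-0.027],[0.012,0,-0.027],[0.012,0,-0.027],[0.01,0,-0.023],[0.006,0,-0.013]],"dr":[[0,0.06,0],[0,0.06,0],[0,0.06,0],[0,0.06,0],[0,0.04,0],[0,0.02,0],[0,0,0],[0,0,0],[0,0,0],[0,0,0],[0,0,0],[0,0,0]]}'
python3 -m jog '{"jaw":[1,1],"slide":[[0,0,0],[0,0,0]],"dr":[[0,0,0],[0,0,0]]}'
python3 - <<'E'
from h import *
p,d=vision.capture("side")
# carry pose: base-turn to bowl; scoop pitched 20
go([.68,-.35,.2],tool(171.25,22))
cv2.imwrite("pics/carry.png",cv2.resize(p[170:320,200:330,::-1],None,fx=4,fy=4,interpolation=cv2.INTER_CUBIC))
E
```

```text
t: 14.5
eef_pos: [0.5857, 0.1504, 0.1831]
orientation: [0.074, 0.975, 0.016, -0.208]
ft_force: [1.1, 0.0, -2.8]
opening: 0.0166
finger_force: 60.9
t: 14.67
eef_pos: [0.5862, 0.1501, 0.1816]
orientation: [0.074, 0.975, 0.016, -0.208]
ft_force: [-0.9, -0.5, -2.5]
opening: 0.0172
finger_force: 60.9
t 14.72 tcp [0.586  0.15   0.1811] q deg [  4.2335  43.2177  30.3263 100.6608   5.2261  11.8786] F [-1.2547 -0.3447 -1.8835] open 0.016865391026461587
slide(now axes)/.6 [-0.2441 -0.7999 -0.1432] dr/30deg [-0.0012 -0.0698  0.0002] | slide in target axes [-0.2493 -0.7998 -0.1347]
```

View pics/carry.png

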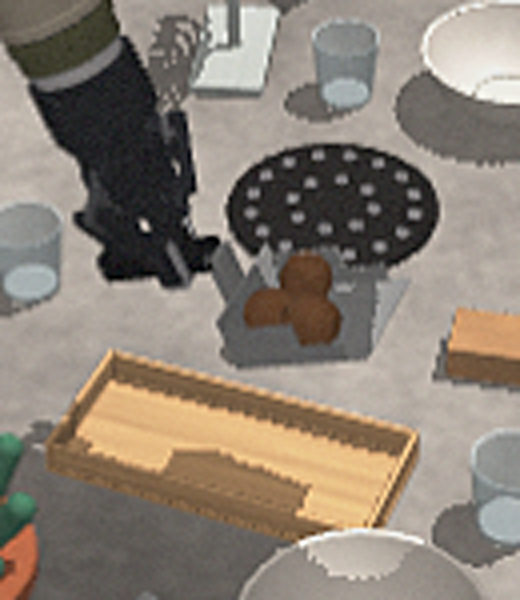

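All three nuts lie together at the back of the scoop, at (265,307), (305,272) and (316,318), and the tray is empty. I'll turn the scoop so its handle stays clear of the menorah, then carry it to the right bowl.

```bash
for i in 1 2; do python3 -m jog '{"jaw":[1,1,1,1,1,1,1,1,1],"slide":[[0,0,0],[0,0,0],[0,0,0],[0,0,0],[0,0,0],[0,0,0],[0,0,0],[0,0,0],[0,0,0]],"dr":[[0.0407,0,-0.0914],[0.0407,0,-0.0914],[0.0407,0,-0.0914],[0.0407,0,-0.0914],[0.0407,0,-0.0914],[0.0407,0,-0.0914],[0.0407,0,-0.0914],[0.0407,0,-0.0914],[0.0407,0,-0.0914]]}' | head -3; done
cat >> h.py <<'E'
BC=np.array([.417,-.3465]); YAW=225
def lipgo(z,pitch,back=.025,yaw=YAW):
    R=tool(yaw,pitch); d=scoopR(yaw).apply([1,0,0]); lip=np.r_[BC,z]-back*d
    s=readout.observe(); T=Ro.from_quat(s["orientation"]); l=s["eef_pos"]+T.apply([.14,0,.0615])
    go(lip-R.apply([.14,0,.0615]),R)
    e=(l-np.r_[BC,0]); print("lip back %.3f side %.3f z %.3f pitch %.1f yaw %.1f"%(-e@d,e@np.cross([0,0,1],d),l[2],np.degrees(np.arcsin(T.as_matrix()[2,0])),np.degrees(np.arctan2(*T.as_matrix()[[1,0],0]))%360))
E
python3 - <<'E'
from h import *
lipgo(.17,24)
E
```

```text
t: 15.47
eef_pos: [0.5859, 0.1499, 0.1805]
orientation: [-0.156, 0.965, -0.033, -0.207]
t: 16.22
eef_pos: [0.5857, 0.1499, 0.1805]
orientation: [-0.378, 0.902, -0.08, -0.193]
t 16.22 tcp [0.5857 0.1499 0.1805] q deg [ 12.7795  41.45    27.3192  96.6003 -12.6475 -30.344 ] F [-0.4007  0.2353 -2.8878] open 0.016983999777980485
slide(now axes)/.6 [ 0.44   -0.3827  0.2168] dr/30deg [-0.002  -0.0046  0.0144] | slide in target axes [ 0.4376 -0.3863  0.2153]
lip back 0.317 side -0.231 z 0.182 pitch 24.1 yaw 225.5
```

```bash
python3 -m jog '{"jaw":[1,1,1,1,1,1,1,1,1,1],"slide":[[0.0116,-0.0101,0.0057],[0.0232,-0.0202,0.0114],[0.0232,-0.0202,0.0114],[0.0232,-0.0202,0.0114],[0.0232,-0.0202,0.0114],[0.0232,-0.0202,0.0114],[0.0232,-0.0202,0.0114],[0.0232,-0.0202,0.0114],[0.0232,-0.0202,0.0114],[0.0232,-0.0202,0.0114]],"dr":[[0,0,0],[0,0,0],[0,0,0],[0,0,0],[0,0,0],[0,0,0],[0,0,0],[0,0,0],[0,0,0],[0,0,0]]}'|head -2
python3 -m jog '{"jaw":[1,1,1,1,1,1,1,1,1,1,1,1],"slide":[[0.0232,-0.0202,0.0114],[0.0232,-0.0202,0.0114],[0.0232,-0.0202,0.0114],[0.0232,-0.0202,0.0114],[0.0232,-0.0202,0.0114],[0.0232,-0.0202,0.0114],[0.0232,-0.0202,0.0114],[0.0232,-0.0202,0.0114],[0.0232,-0.0202,0.0114],[0.0116,-0.0101,0.0057],[0,0,0],[0,0,0]],"dr":[[0,0,0],[0,0,0],[0,0,0],[0,0,0],[0,0,0],[0,0,0],[0,0,0],[0,0,0],[0,0,0],[0,0,0],[0,0,0],[0,0,0]]}'|head -2
python3 - <<'E'
from h import *
lipgo(.17,24); p,d=vision.capture("side"); np.savez("s4.npz",p=p,d=d)
s=readout.observe(); T=Ro.from_quat(s["orientation"])
# count nuts: brown pixels in scoop frame
L=T.inv().apply(cloud("side",d).reshape(-1,3)-s["eef_pos"])*[1,-1,-1]
hs=cv2.cvtColor(p,cv2.COLOR_RGB2HSV).reshape(-1,3); m=(hs[:,0]<18)&(hs[:,1]>110)&(L[:,0]>.03)&(L[:,0]<.15)&(abs(L[:,1])<.06)&(abs(L[:,2])<.08)
print("brown in scoop",m.sum(),np.percentile(L[m],[5,50,95],axis=0).round(3))
E
```

```text
t: 17.05
eef_pos: [0.5635, -0.0373, 0.1756]
t: 18.05
eef_pos: [0.5421, -0.2215, 0.1705]
t 18.05 tcp [ 0.5421 -0.2215  0.1705] q deg [-19.6545  30.4439   7.6412  78.0036 -21.5526 -62.7736] F [-0.5186 -0.2102 -1.9836] open 0.016677348598116936
slide(now axes)/.6 [-0.0025  0.0001  0.0013] dr/30deg [0.0006 0.0002 0.0062] | slide in target axes [-0.0025  0.0001  0.0013]
lip back 0.024 side 0.000 z 0.171 pitch 24.0 yaw 225.2
brown in scoop 207 [[ 0.052 -0.032 -0.042]
 [ 0.073 -0.017 -0.032]
 [ 0.105  0.026 -0.024]]
```

```bash
python3 -m jog '{"jaw":[1,1,1,1,1,1,1,1],"slide":[[0.0057,0,-0.0121],[0.0057,0,-0.0121],[0.0057,0,-0.0121],[0.0057,0,-0.0121],[0.0057,0,-0.0121],[0.0057,0,-0.0121],[0,0,0],[0,0,0]],"dr":[[0,-0.1,0],[0,-0.1,0],[0,-0.1,0],[0,-0.1,0],[0,-0.1,0],[0,-0.1,0],[0,0,0],[0,0,0]]}'|head -2
python3 -m jog '{"jaw":[1,1,1,1,1,1,1,1,1],"slide":[[-0.001,0,0.01],[-0.0026,0,0.025],[-0.0026,0,0.025],[-0.0026,0,0.025],[-0.0026,0,0.025],[-0.0026,0,0.025],[-0.0016,0,0.016],[0,0,0],[0,0,0]],"dr":[[0,0,0],[0,0,0],[0,0,0],[0,0,0],[0,0,0],[0,0,0],[0,0,0],[0,0,0],[0,0,0]]}'|head -2
python3 - <<'E'
from h import *
lipgo(.075,6); p,d=vision.capture("side"); blade(d)
E
```

```text
t: 18.77
eef_pos: [0.5377, -0.2262, 0.2193]
t: 19.52
eef_pos: [0.5374, -0.2258, 0.1264]
t 19.52 tcp [ 0.5374 -0.2258  0.1264] q deg [-27.8085  23.9828  -5.4159  62.4982  -5.765  -73.0607] F [ 0.1651  0.1914 -2.2918] open 0.017067120268708443
slide(now axes)/.6 [-0.0012 -0.0004  0.008 ] dr/30deg [ 0.0034 -0.0022  0.0118] | slide in target axes [-0.0012 -0.0004  0.008 ]
lip back 0.025 side 0.001 z 0.080 pitch 6.1 yaw 225.4
blade n 267 slopes [-0.1493 -0.0422 -0.0434] min/max [[ 0.033  -0.0514 -0.0706]
 [ 0.1397  0.0428 -0.0385]] rect ((85.44883728027344, -3.4641990661621094), (97.84928131103516, 110.20687103271484), 89.77325439453125)
```

```bash
python3 -m jog '{"jaw":[1,1,1,1,1,1,1,1,1,1,1,1],"slide":[[0.0028,0,-0.0061],[0.0028,0,-0.0061],[0.0028,0,-0.0061],[0.0028,0,-0.0061],[0.0028,0,-0.0061],[0.0028,0,-0.0061],[0.0028,0,-0.0061],[0.0028,0,-0.0061],[0.0028,0,-0.0061],[0.0028,0,-0.0061],[0.0028,0,-0.0061],[0.0028,0,-0.0061]],"dr":[[0,-0.05,0],[0,-0.05,0],[0,-0.05,0],[0,-0.05,0],[0,-0.05,0],[0,-0.05,0],[0,-0.05,0],[0,-0.05,0],[0,-0.05,0],[0,-0.05,0],[0,-0.05,0],[0,-0.05,0]]}'|head -2
cat >> h.py <<'E'
def nuts():
    p,d=vision.capture("side"); X=cloud("side",d).reshape(-1,3); hs=cv2.cvtColor(p,cv2.COLOR_RGB2HSV).reshape(-1,3)
    m=(hs[:,0]<18)&(hs[:,1]>110)&(np.hypot(*(X[:,:2]-BC).T)<.16)&(X[:,2]>.0); lab=cv2.connectedComponentsWithStats(m.reshape(420,560).astype(np.uint8))
    for i in range(1,lab[0]):
        if lab[2][i,4]>15:
            P=X[(lab[1]==i).ravel()]; print("brown",lab[2][i,4],lab[3][i].round(),np.nanmedian(P,0).round(3),"z",np.nanpercentile(P[:,2],[5,95]).round(3))
E
python3 - <<'E'
from h import *
lipgo(.055,-25); nuts()
E
```

```text
t: 20.57
eef_pos: [0.5224, -0.2433, 0.1725]
t 20.57 tcp [ 0.5224 -0.2433  0.1725] q deg [-39.0679  17.5998  -8.7239  62.2643  12.0473 -84.1748] F [-0.0324 -0.2861 -2.2346] open 0.017145941064178348
slide(now axes)/.6 [ 0.0361  0.0027 -0.0034] dr/30deg [-0.0035 -0.4291  0.0095] | slide in target axes [ 0.0345  0.0025 -0.0114]
lip back 0.024 side 0.002 z 0.083 pitch -12.1 yaw 225.3
brown 122 [319. 174.] [ 0.443 -0.294  0.117] z [0.102 0.134]
```

```bash
python3 -m jog '{"jaw":[1,1,1,1,1,1,1,1,1,1],"slide":[[0.0057,0,-0.0026],[0.0057,0,-0.0026],[0.0057,0,-0.0026],[0.0057,0,-0.0026],[0.0057,0,-0.0026],[0.0057,0,-0.0026],[0.0057,0,-0.0026],[0.0057,0,-0.0026],[0,0,0],[0,0,0]],"dr":[[0,-0.0667,0],[0,-0.0667,0],[0,-0.0667,0],[0,-0.0667,0],[0,-0.0667,0],[0,-0.0667,0],[0,-0.0667,0],[0,-0.0667,0],[0,0,0],[0,0,0]]}'|head -4
python3 - <<'E'
from h import *
lipgo(.055,-40); nuts()
E
```

```text
t: 21.45
eef_pos: [0.5011, -0.2645, 0.174]
orientation: [-0.373, 0.896, 0.092, 0.223]
ft_force: [0.2, 0.1, -1.6]
t 21.45 tcp [ 0.5011 -0.2645  0.174 ] q deg [-50.1208  18.0408 -11.9263  62.7575  27.8189 -95.9975] F [ 0.1832  0.1166 -1.5925] open 0.017093016919573982
slide(now axes)/.6 [ 0.0223  0.0026 -0.046 ] dr/30deg [ 0.0011 -0.402   0.0066] | slide in target axes [ 0.0122  0.0025 -0.0496]
lip back 0.023 side 0.002 z 0.054 pitch -27.9 yaw 225.2
brown 130 [332. 187.] [ 0.404 -0.337  0.046] z [0.026 0.069]
```

```bash
python3 -m jog '{"jaw":[1,1,1,1,1,1,1,1,1,1,1],"slide":[[0.0037,0,-0.0081],[0.0037,0,-0.0081],[0.0037,0,-0.0081],[0.0037,0,-0.0081],[0.0037,0,-0.0081],[0.0037,0,-0.0081],[0.0037,0,-0.0081],[0.0037,0,-0.0081],[0.0037,0,-0.0081],[0.0037,0,-0.0081],[0,0,0]],"dr":[[0,-0.0667,0],[0,-0.0667,0],[0,-0.0667,0],[0,-0.0667,0],[0,-0.0667,0],[0,-0.0667,0],[0,-0.0667,0],[0,-0.0667,0],[0,-0.0667,0],[0,-0.0667,0],[0,0,0]]}'|head -4
python3 - <<'E'
from h import *
lipgo(.055,-60); nuts()
E
```

```text
t: 22.42
eef_pos: [0.4681, -0.2975, 0.1982]
orientation: [-0.351, 0.843, 0.157, 0.375]
ft_force: [0.0, 0.3, -1.7]
t 22.42 tcp [ 0.4681 -0.2975  0.1982] q deg [ -63.2126   24.9686   -8.4222   76.0066   44.8069 -116.5052] F [ 0.0267  0.3222 -1.6705] open 0.017117510093994946
slide(now axes)/.6 [ 0.0215  0.0028 -0.0457] dr/30deg [ 0.0073 -0.4002  0.004 ] | slide in target axes [ 0.0115  0.0026 -0.0492]
lip back 0.023 side 0.002 z 0.053 pitch -48.0 yaw 225.2
brown 116 [330. 190.] [ 0.407 -0.336  0.035] z [0.024 0.043]
```

```bash
python3 -m jog '{"jaw":[1,1,1,1,1,1,1,1,1,1,1,1],"slide":[[0.0037,0,-0.0081],[0.0037,0,-0.0081],[0.0037,0,-0.0081],[0.0037,0,-0.0081],[-0.0053,0,-0.0146],[-0.0053,0,-0.0146],[-0.02,0,-0.012],[-0.03,0,-0.018],[-0.035,0,-0.02],[-0.035,0,-0.02],[-0.02,0,-0.012],[0,0,0]],"dr":[[0,-0.0667,0],[0,-0.0667,0],[0,-0.0667,0],[0,-0.0667,0],[0,-0.0667,0],[0,-0.0667,0],[0,0,0],[0,0,0],[0,0,0],[0,0,0],[0,0,0],[0,0,0]]}'|head -4
python3 - <<'E'
from h import *
lipgo(.155,10); nuts()
p,d=vision.capture("top"); X=cloud("top",d)
hs=cv2.cvtColor(p,cv2.COLOR_RGB2HSV); m=(hs[...,0]<18)&(hs[...,1]>110)&(np.hypot(X[...,0]-.417,X[...,1]+.3465)<.08)
lab=cv2.connectedComponentsWithStats(m.astype(np.uint8)); print(lab[2],lab[3])
E
```

```text
t: 23.47
eef_pos: [0.4466, -0.3196, 0.3195]
orientation: [-0.336, 0.799, 0.19, 0.461]
ft_force: [0.6, -0.1, -1.9]
t 23.47 tcp [ 0.4466 -0.3196  0.3195] q deg [ -69.5845   28.0967    4.6912  102.3533   51.7173 -132.9392] F [ 0.605  -0.0766 -1.928 ] open 0.016906650707771885
slide(now axes)/.6 [0.0728 0.003  0.3001] dr/30deg [-0.0056  2.3273  0.0175] | slide in target axes [-0.2565  0.0032  0.1719]
lip back 0.023 side 0.003 z 0.168 pitch -59.8 yaw 226.0
brown 159 [329. 189.] [ 0.414 -0.339  0.035] z [0.024 0.041]
[[     0      0    560    420 234911]
 [   377    261     22     24    255]
 [   368    264      8      9     34]] [[279.36990179 209.42281119]
 [387.19215686 272.74901961]
 [370.67647059 268.44117647]]
```

```bash
python3 -m jog '{"jaw":[1,1,1,1,1,1,1,1,1,1,1,1],"slide":[[0,0,0],[0,0,0],[0,0,0],[0,0,0],[0,0,0],[0,0,0],[0,0,0],[0,0,0],[0,0,0],[0,0,0],[0,0,0],[0,0,0]],"dr":[[0,0.167,0],[0,0.167,0],[0,0.167,0],[0,0.167,0],[0,0.167,0],[0,0.167,0],[0,0.167,0],[0,0.167,0],[0,0.167,0],[0,0.167,0],[0,0.167,0],[0,0.16,0]]}'|head -4
python3 -m jog '{"jaw":[1,1,1,1,1,1,1,1,1,1,1],"slide":[[0,0,0],[0,0,0],[0,0,0],[0,0,0],[0,0,0],[0,0,0],[0,0,0],[0,0,0],[0,0,0],[0,0,0],[0,0,0]],"dr":[[0,0,0.172],[0,0,0.172],[0,0,0.172],[0,0,0.172],[0,0,0.172],[0,0,0.172],[0,0,0.172],[0,0,0.172],[0,0,0.172],[0,0,0.172],[0,0,0]]}'|head -4
python3 - <<'E'
from h import *
go([.6275,-.173,.16],tool(174.2))
E
```

```text
t: 24.57
eef_pos: [0.4458, -0.3192, 0.3153]
orientation: [-0.385, 0.923, -0.0, -0.001]
ft_force: [-0.3, 0.3, -2.1]
t: 25.48
eef_pos: [0.4456, -0.319, 0.3145]
orientation: [0.056, 0.998, 0.002, -0.0]
ft_force: [-0.7, -0.3, -3.2]
t 25.48 tcp [ 0.4456 -0.319   0.3145] q deg [-44.0602  14.504    8.0194  83.6388   0.1269 -37.6351] F [-0.7254 -0.3097 -3.2064] open 0.017051985758745003
slide(now axes)/.6 [-0.2741  0.275   0.2582] dr/30deg [ 0.0059 -0.0006 -0.0208] | slide in target axes [-0.277   0.2728  0.2575]
```

```bash
python3 -m jog '{"jaw":[1,1,1,1,1,1,1,1,1,1,1,1],"slide":[[-0.0274,0.0274,0],[-0.0274,0.0274,0],[-0.0274,0.0274,0],[-0.0274,0.0274,0],[-0.0274,0.0274,0],[-0.0274,0.0274,0],[-0.0274,0.0274,0],[-0.0274,0.0274,0],[-0.0274,0.0274,0],[-0.0274,0.0274,0],[0,0,0],[0,0,0]],"dr":[[0,0,-0.02],[0,0,0],[0,0,0],[0,0,0],[0,0,0],[0,0,0],[0,0,0],[0,0,0],[0,0,0],[0,0,0],[0,0,0],[0,0,0]]}'|head -4
python3 -m jog '{"jaw":[1,1,1,1,1,1,1,1,1],"slide":[[0,0,0.02],[0,0,0.04],[0,0,0.04],[0,0,0.04],[0,0,0.04],[0,0,0.04],[0,0,0.03],[0,0,0.01],[0,0,0]],"dr":[[0,0,0],[0,0,0],[0,0,0],[0,0,0],[0,0,0],[0,0,0],[0,0,0],[0,0,0],[0,0,0]]}'|head -4
python3 - <<'E'
from h import *
go([.6275,-.173,.070],tool(174.2)); nuts(); p,d=vision.capture("side"); blade(d)
E
```

```text
t: 26.48
eef_pos: [0.6264, -0.1714, 0.3148]
orientation: [0.048, 0.999, 0.001, -0.0]
ft_force: [0.3, -0.5, -2.7]
t: 27.23
eef_pos: [0.624, -0.1725, 0.1583]
orientation: [0.05, 0.999, 0.001, -0.002]
ft_force: [0.9, 0.6, -2.4]
t 27.23 tcp [ 0.624  -0.1725  0.1583] q deg [-22.5924  28.035    5.8927  68.0739   0.0895 -16.8749] F [ 0.9194  0.5858 -2.3935] open 0.017175411752960938
slide(now axes)/.6 [-0.0064 -0.0006  0.1472] dr/30deg [ 0.0049 -0.006   0.0027] | slide in target axes [-0.006  -0.0002  0.1472]
brown 163 [329. 189.] [ 0.414 -0.341  0.034] z [0.024 0.042]
blade n 502 slopes [-0.097  -0.065  -0.0529] min/max [[ 0.0411 -0.0498 -0.0702]
 [ 0.1386  0.0463 -0.0465]] rect ((89.5881118774414, 1.0458030700683594), (100.01885986328125, 104.27738952636719), 0.12657493352890015)
```

```bash
python3 -m jog '{"jaw":[1,1,1,1,1,1,1,1,1],"slide":[[-0.006,0,0.01],[0,0,0.03],[0,0,0.035],[0,0,0.03],[0,0,0.02],[0,0,0.01],[0,0,0.002],[0,0,0],[0,0,0]],"dr":[[0,0.05,0],[0,0.05,0],[0,0,0],[0,0,0],[0,0,0],[0,0,0],[0,0,0],[0,0,0],[0,0,0]]}'|head -4
python3 - <<'E'
from h import *
go([.6275,-.173,.070],tool(174.2,3)); p,d=vision.capture("side"); blade(d)
E
for i in 1 2 3; do python3 -m jog '{"jaw":[1,1,1],"slide":[[0,0,0.003],[0,0,0],[0,0,0]],"dr":[[0,0,0],[0,0,0],[0,0,0]]}'|head -4; done
```

```text
t: 28.08
eef_pos: [0.6273, -0.1729, 0.0803]
orientation: [0.05, 0.998, 0.001, -0.024]
ft_force: [0.3, -0.3, -1.9]
t 28.08 tcp [ 0.6273 -0.1729  0.0803] q deg [-22.1369  33.2156   3.0875  62.5344  -0.7492 -16.4107] F [ 0.3052 -0.3423 -1.9139] open 0.017211904379506187
slide(now axes)/.6 [-0.0013 -0.0002  0.0172] dr/30deg [0.001  0.0078 0.0031] | slide in target axes [-0.0013 -0.0001  0.0172]
blade n 599 slopes [-0.041   0.1233 -0.0594] min/max [[ 0.0365 -0.0673 -0.0779]
 [ 0.1396  0.0461 -0.0452]] rect ((98.50201416015625, -10.602214813232422), (136.19268798828125, 118.32740020751953), 0.17794853448867798)
t: 28.38
eef_pos: [0.6263, -0.1725, 0.0772]
orientation: [0.05, 0.998, 0.002, -0.025]
ft_force: [0.3, -0.0, -1.7]
t: 28.63
eef_pos: [0.6258, -0.1723, 0.0748]
orientation: [0.05, 0.998, 0.002, -0.026]
ft_force: [0.4, 1.1, -3.0]
t: 28.88
eef_pos: [0.6258, -0.1724, 0.0729]
orientation: [0.05, 0.998, 0.002, -0.026]
ft_force: [-0.4, 0.5, -2.1]
```

```bash
for i in 1 2 3 4 ; do python3 -m jog '{"jaw":[1,1,1],"slide":[[0,0,0.0025],[0,0,0],[0,0,0]],"dr":[[0,0,0],[0,0,0],[0,0,0]]}'|sed -n 2,4p; done
```

```text
eef_pos: [0.6257, -0.1723, 0.0715]
orientation: [0.05, 0.998, 0.002, -0.026]
ft_force: [-1.1, -0.3, -1.4]
eef_pos: [0.6257, -0.1723, 0.0701]
orientation: [0.05, 0.998, 0.002, -0.026]
ft_force: [-0.4, -1.0, -2.7]
eef_pos: [0.6256, -0.1723, 0.0685]
orientation: [0.05, 0.998, 0.002, -0.026]
ft_force: [0.5, -0.3, -2.3]
eef_pos: [0.6258, -0.1724, 0.0674]
orientation: [0.05, 0.998, 0.002, -0.025]
ft_force: [-0.1, -1.0, -0.0]
```

```bash
for i in 1 2; do python3 -m jog '{"jaw":[1,1,1],"slide":[[0,0,0.002],[0,0,0],[0,0,0]],"dr":[[0,0,0],[0,0,0],[0,0,0]]}'|sed -n 2,4p; done
python3 -m jog '{"jaw":[0.6,0.5,0.4,0.3,0.1,-0.1,-0.3,-0.6,-1,-1,-1,-1],"slide":[[0,0,0],[0,0,0],[0,0,0],[0,0,0],[0,0,0],[0,0,0],[0,0,0],[0,0,0],[0,0,0],[0,0,0],[0,0,0],[0,0,0]],"dr":[[0,0,0],[0,0,0],[0,0,0],[0,0,0],[0,0,0],[0,0,0],[0,0,0],[0,0,0],[0,0,0],[0,0,0],[0,0,0],[0,0,0]]}'
```

```text
eef_pos: [0.6261, -0.1724, 0.0672]
orientation: [0.05, 0.998, 0.002, -0.025]
ft_force: [-1.0, 0.9, 5.6]
eef_pos: [0.6263, -0.1725, 0.067]
orientation: [0.05, 0.998, 0.002, -0.024]
ft_force: [-0.6, 2.0, 10.2]
t: 31.38
eef_pos: [0.6255, -0.1723, 0.0648]
orientation: [0.05, 0.998, 0.002, -0.025]
ft_force: [0.1, 0.2, -0.5]
opening: 0.0857
finger_force: 0.0
```

Released. Next I retreat upwards, then move clear toward the robot's start side so both cameras can check.

```bash
python3 -m jog '{"jaw":[-1,-1,-1,-1,-1,-1,-1,-1,-1],"slide":[[0,0,-0.015],[0,0,-0.03],[0,0,-0.04],[0,0,-0.06],[0,0,-0.06],[0,0,-0.06],[0,0,-0.06],[0,0,-0.04],[0,0,0]],"dr":[[0,0,0],[0,0,0],[0,0,0],[0,0,0],[0,0,0],[0,0,0],[0,0,0],[0,0,0],[0,0,0]]}'|head -2
for i in 1 2; do python3 -m jog '{"jaw":[-1,-1,-1,-1,-1,-1,-1,-1],"slide":[[0.03,-0.045,0],[0.03,-0.045,0],[0.03,-0.045,0],[0.03,-0.045,0],[0.03,-0.045,0],[0.03,-0.045,0],[0.03,-0.045,0],[0.03,-0.045,0]],"dr":[[0,0,0],[0,0,0],[0,0,0],[0,0,0],[0,0,0],[0,0,0],[0,0,0],[0,0,0]]}'|head -2; done
python3 - <<'E'
from h import *
np.set_printoptions(precision=3,suppress=True)
nuts()
I={n:vision.capture(n) for n in("top","side")}
for n,(p,d) in I.items():
    X=cloud(n,d); hs=cv2.cvtColor(p,cv2.COLOR_RGB2HSV)
    m=(hs[...,0]<18)&(hs[...,1]>110)&(np.hypot(X[...,0]-.417,X[...,1]+.3465)<.085); print(n,"brown px in bowl",m.sum())
    ys,xs=np.nonzero(m); print("bbox",xs.min(),xs.max(),ys.min(),ys.max()) if m.any() else 0
    for nm,(x,y) in(("R",(.417,-.347)),("L",(.42,.336))):
        r=(X[...,2]>.054)&(X[...,2]<.066)&(np.hypot(X[...,0]-x,X[...,1]-y)<.12); P=X[r]
        if len(P)>20:
            o=np.linalg.lstsq(np.c_[2*P[:,:2],np.ones(len(P))],(P[:,:2]**2).sum(1),rcond=None)[0]; print(n,"bowl",nm,o[:2],len(P))
    r=(X[...,2]>.07)&(X[...,2]<.1)&(abs(X[...,0]-.63)<.08)&(abs(X[...,1]+.17)<.06); P=X[r]; 
    if len(P): print(n,"handle",P.mean(0),P.min(0),P.max(0),np.polyfit(P[:,0],P[:,2],1)[0])
    r=(X[...,2]>.003)&(X[...,2]<.02)&(abs(X[...,0]-.535)<.035)&(abs(X[...,1]+.163)<.03); P=X[r]
    if len(P): print(n,"blade",P.mean(0),"slope",np.linalg.lstsq(np.c_[P[:,:2],np.ones(len(P))],P[:,2],rcond=None)[0])
    P0=np.load(n+"0.npz"); Y=cloud(n,P0["d"]); D=(abs(P0["p"].astype(int)-p).sum(2)>90); print(n,"changed px",D.sum())
p=I["top"][0]; g=p[255:292,368:405]; h=cv2.cvtColor(g,cv2.COLOR_RGB2HSV)
for r in range(0,37,1): print("".join("#" if (h[r,c,0]<18 and h[r,c,1]>110) else "." for c in range(37)), "" )
E
```

```text
t: 32.13
eef_pos: [0.6385, -0.1744, 0.2913]
t: 32.8
eef_pos: [0.4706, -0.3752, 0.2906]
t: 33.47
eef_pos: [0.306, -0.5758, 0.2977]
brown 160 [329. 189.] [ 0.414 -0.341  0.035] z [0.024 0.042]
top brown px in bowl 378
bbox 368 397 261 284
top bowl R [ 0.418 -0.348] 580
top bowl L [0.421 0.335] 588
top handle [ 0.633 -0.173  0.085] [ 0.586 -0.186  0.07 ] [ 0.684 -0.16   0.091] 0.04456867347418398
top blade [ 0.535 -0.163  0.011] slope [-0.001  0.005  0.012]
top changed px 30179
side brown px in bowl 162
bbox 320 338 182 193
side bowl R [ 0.416 -0.345] 173
side bowl L [0.42  0.337] 442
side handle [ 0.634 -0.167  0.079] [ 0.583 -0.186  0.07 ] [ 0.683 -0.151  0.087] 0.0034110483914157014
side blade [ 0.53  -0.167  0.008] slope [-0.004  0.01   0.012]
side changed px 12892
..................................... 
..................................... 
..................................... 
..................................... 
..................................... 
..................................... 
....#####............####............ 
...########.........#######.......... 
..#########
[... 418 characters left out ...]
...........##########................ 
..........###########................ 
..........###########................ 
.........#############............... 
.........#############............... 
.........#############............... 
.........#############............... 
..........############............... 
..........###########................ 
...........#########................. 
..............####................... 
..................................... 
..................................... 
..................................... 
..................................... 
..................................... 
..................................... 
.....................................
```

Three separate nuts show in the right bowl. Both bowls have stayed within about 1 mm, and the scoop lies flat on the trivet at its old place.

```bash
python3 -c "
from plant import order; print(order.sign_off())"
```

```text
the job is handed in; nothing more can be done
None
```

The job is handed in: all three walnuts are in the right-hand bowl (the menorah's side), the empty scoop lies flat on the trivet and is released, and both bowls measured within about 1 mm of where they stood; I did not re-measure the cups, lighter or candle box.

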